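# Empty the pot of grinding balls and set the sprung tweezers to the mark

### The arm

A 6-joint arm with a two-finger parallel gripper is mounted at the origin on the work surface. World frame = base frame: x ahead of the robot, y to its left, z up, the work surface at z = 0. Lengths are in m, angles in degrees, forces in N, time in s.
With the tool pointing down it reaches from about 0.25 to 0.725 m from the base axis. Payload 9.7 kg.
Tool frame: the origin (TCP) lies at the very end of the fingers, on their centre line; the grasp point (between the pads) lies grasp_offset behind it (grasp_offset is the distance from the TCP to the grasp point, in m); z points along the fingers, y is the line along which they close (so a half turn about z gives the same grasp; the last joint's range is limited). The gripper opens to 85 mm and grips with 20 to 120 N. Pads are 22 mm wide; open, the fingers measure 114 mm over their backs; the gripper's body (76 mm by 85 mm) begins 54 mm behind the grasp point. The pads swing forward as they close: fully open they stand 13 mm farther back than shut.
Start: joints at [-65.374, 4.979, 10.078, 95.1, 0, 90], TCP at [0.229, -0.5, 0.231] pointing down, gripper open.
Joint ranges: [-179.16, 179.16], [-48.56, 103.87], [-65.8, 70.77], [-126.05, 130.52], [-82.76, 87.17], [-180, 180]. Speed limits (degrees/s): [127.2, 127.2, 147.25, 180, 180, 180].

### API

Orientations are given as [roll, pitch, yaw] about the fixed x, y, z axes, in that order (R = Rz(yaw) Ry(pitch) Rx(roll)).
In Python, from workcell import get_obs, camera, calibration, job_done, recognise, cut_out, mark_of, grasp_offset gives the robot as it stands.
- The arm moves only by the tool servo_tool, never from a script. Its argument "moves" is a list of rows, each a list of 3 entries, a list of its own where there are three numbers: the turn, a rotation vector about the tool's x, y, z in degrees, then the shift along the tool's x, y, z in m, then the opening in per cent of the stroke, from 0 (shut) to 100 (fully open). In form: [[[ax, ay, az], [x, y, z], claw], ...]. A call has 1 to 12 rows; each row shifts and turns the commanded pose from where the row before left it, along the tool's axes as they then stand; what a row does not reach is not made up. A row lasts 1/10 s, in which the tool goes at most 50 mm and 8.59 degrees, less where a joint would pass 70% of its speed; a pose out of reach is approached as far as the arm can. A call is refused whole if a number of a shift passes 0.05 or a number of a turn 8.59, either way. A call with a gripper value outside its range is refused whole. The fingers move at their own pace and stop on an object; "force" is the grip in N (left out, the last holds). Time passes only in rows, so rows that do not move let the fingers close. It gives the time, the measured TCP pose, the force, the opening and the grip force at its end, in the units of the state.
- get_obs(): the state, without advancing time (a new reading comes with each control period).
- camera(name): name is "side" or "top"; returns (picture, depth): 400x640x3 uint8, red, green, blue; 400x640 float32, m along the optical axis (not along the pixel's ray), 0 where there is no reading.
- calibration(name): a dict with "camera_matrix" (3x3 intrinsics, pixels), "dist" ([k1, k2, p1, p2, k3] as OpenCV has them; the pictures are not rectified), "R" (3x3) and "t" (3): a world point X has camera coordinates R X + t. Camera axes: x right, y down, z forward; pixel columns grow to the right and rows downward; lengths in m; the calibration is good to about 2 mm. A picture is of the moment at which its call begins. calibration takes no time and is no camera call.
- job_done(): hands the job in; it is judged then, once.
Trained networks look in the newest picture that a camera, given by its name, has taken for a name from the list of things; names that differ only in an ending like _2 or _b are one class to them, and where a whole thing is asked for, a point or a joint stands for the part that bears it (a point fixed in the world has none). Each returns a list of dicts, best first, with "score" (0 to 1); they miss things now and then, are a little off and sometimes report something else, mostly with a low value. They report only what shows in the picture. A call takes as long as a camera call.
- recognise(name, camera): "xyz" ([x, y, z] in m, in the coordinates of the camera as it stood for that picture, good to about 4 mm: the middle of the surface that is visible of it).
- cut_out(name, camera): "mask" (400x640 bool, what is visible of it).
- mark_of(name, camera): "xyz" ([x, y, z] in m, in the coordinates of the camera as it stood for that picture, good to about 4 mm: a listed point, or the origin of a listed thing).
The state is a dict: "time": time; "q": joint angles; "qd": joint speeds; "joint_efforts": joint torques, N m; "ee_pos": TCP position; "tcp_rot": TCP orientation; "wrist_force": force on the tool from outside, world axes, zero at the start; "torque": the same for the moment, N m; "opening": finger opening in m; "grasp_force": force on a finger pad.
Only numpy, scipy, OpenCV 4.12 (cv2) and the standard library are available. Lean on these libraries where they do the work, as an engineer would, in place of code of your own. Each camera call takes 0.05 s, during which the arm holds its last target. There are 200 camera calls.

### The job

Tip the pink pot on its stand by the black handle bar until all four brown balls have rolled out into the white tray, then swing it back fully upright. Then lift the sprung tweezers off their rest and hold them with their tips clear above the tray, squeezed so that the red pin lines up with the green marker on the gauge arc. Finish while still holding them like that, gap and hand steady, without knocking over or shoving away the other things on the bench.

Things in the scene. Friction and masses are not known exactly. Their poses are not given: they have to be found in the camera images.
- stand: Fixed stand of the tipping pot; origin on the bench under the pivot. Its y axis points from the pivot (and tray) towards the pot and its handle, its x axis runs along the pivot rod. Two upright posts, at x = +-62 mm, 130 mm high. The pot empties towards -y.
- pot_pivot (a point): Centre of the pot's pivot rod, 115 mm over the bench; the rod runs along the stand's x axis.
- pot (a joint): Tilt of the pink pot about the pivot: 0 = upright on its stop, grows as it tips to the stand's -y, stop at 2.1 rad. Light friction (handle force under 4 N); let go before about 1 rad it may fall back. Pot 72 mm across, 80 tall; upright, its bottom is 70 mm over the bench and its axis 40 mm behind the pivot. The balls roll out beyond about 1.7 rad.
- pot_bar (a point): Middle of the pot's black handle bar, a round rod 10 mm thick and 90 mm long parallel to the pivot rod, held at its ends; 110 mm behind (stand +y) and 50 mm above the pivot when upright. It swings with the pot in an arc of 121 mm radius about the pivot rod. Pinch it from above at its middle; it can turn in the fingers.
- tray: Fixed white open tray in front of the stand (stand -y side), 170 x 210 x 40 mm (its x, y, z), wall 4 mm; origin at the centre of the underside.
- ball0_center (a point): Centre of a brown ceramic grinding ball, 22 mm across, 20 g; four of them start in the pot.
- ball1_center (a point): Centre of a brown ceramic grinding ball, 22 mm across, 20 g; four of them start in the pot.
- ball2_center (a point): Centre of a brown ceramic grinding ball, 22 mm across, 20 g; four of them start in the pot.
- ball3_center (a point): Centre of a brown ceramic grinding ball, 22 mm across, 20 g; four of them start in the pot.
- tweezers_grip (a point): Grip point of the steel sprung tweezers (100 g): half-way between their two blue grip pads (36 mm long, 14 high) and half-way up them, 31 mm over the bench at the start. x points along the tweezers to the tips, z up. Hinge 110 mm behind, tips 90 mm ahead. Outer width over the pads: 47 mm open, less 110 mm per rad of squeeze (36 mm at 0.1, 25 mm at 0.2).
- tweezers: The tweezers' fixed leg (on the +y side) with the hinge and the white gauge arc over the legs, 40 mm ahead of the grip point; origin 7 mm below the grip point, same axes.
- rest: Fixed low grey rest on which the tweezers lie flat, underside 24 mm over the bench: two bars, 65 mm ahead of and behind its centre, joined by a plate 3 mm thick. Origin at the centre of its underside, x along the tweezers.
- tweezers_tip (a point): Tip of the fixed leg: 88 mm ahead of the grip point and 25 mm to +y.
- squeeze (a joint): Closing of the moving leg (-y side, with a red pin on top) about the hinge: 0 = sprung open (tip gap 46 mm), 0.22 = shut to 2 mm; 1 rad is 200 mm at the tips. It springs open; holding it takes 2 N at the pads at 0 and 8 N when shut.
- mark (a joint): Where the green marker is set on the white gauge arc, on the same scale as squeeze: the gap is right when squeeze equals mark. Set differently each time, locked.
- pin (a point): Point on the moving leg's line, 150 mm from the hinge, at the red pin (the pin stands just beyond the arc).
- green_mark (a point): The same point for the green marker on the arc, 150 mm from the hinge; pin and marker lie in line with the hinge when these two points meet.
- amber_bottle: Bystander: amber glass bottle, blue cap, 64 mm across, 150 tall, standing at the far right.
- white_bottle: Bystander: white plastic bottle, 48 mm across, 120 tall, at the far left.
- blue_tube: Bystander: blue upright cylinder, 28 mm across, 130 tall, at the far side.
- black_cap: Bystander: black screw cap lying open side up, 52 mm across, 16 high, beyond the gap between tray and tweezers.
- tin_lid: Bystander: grey metal disc, 44 mm across, 12 high, on the near side between tray and tweezers.
- pink_mug: Bystander: pink mug, 84 mm across, 90 tall, near the left edge; not the pot on the stand.

How it is judged:
By the outcome, as a careful person would: the job done as asked, in the order asked, and still so for the second after the job is handed in, while the arm keeps its last pose, push and grip.
It also fails if it takes over 64 s, if anything falls off the work surface, if the arm or the gripper's body presses on something with over 40 N, if the wrist force passes 120 N, or if a joint passes its speed limit or range.

## Working session

There is one attempt and no reset: what is moved stays moved. The work goes in short steps, Python scripts to look and compute and a tool call to move; the robot and the scene stay as the last step left them, time stands still between calls to the robot, and variables do not carry over. Pictures are saved under pics/ and viewed, at most 14 in all, crops included, and the job is handed in when it is done.

Besides the shell and the picture viewer there is one more tool, called after "Emit:" as name(argument=value, ...) on one line, values as JSON. servo_tool: Moves the arm, as the interface text tells. Its arguments: {"type":"object","properties":{"moves":{"type":"array"},"force":{"type":"number"}},"required":["moves"]}

```bash
mkdir -p pics
cat > h.py <<'E'
import numpy as np, cv2
from workcell import *
def world(p,c):
    k=calibration(c); return np.array(k["R"]).T@(np.array(p)-np.array(k["t"]))
def snap(c,f):
    im,d=camera(c); cv2.imwrite("pics/"+f,im[:,:,::-1]); return im,d
def marks(names,c,n=1):
    for m in names:
        for r in mark_of(m,c)[:n]: print(c,m,round(r["score"],2),world(r["xyz"],c).round(4))
E
python3 - <<'E'
from h import *
print(get_obs()); print(grasp_offset)
for c in("top","side"):
    im,d=snap(c,c+"0.png")
    marks(["stand","pot_pivot","pot_bar","tray","tweezers_grip","tweezers","rest","tweezers_tip","pin","green_mark","amber_bottle","white_bottle","blue_tube","black_cap","tin_lid","pink_mug"],c)
print(get_obs()["time"])
E
```

```text
{'time': 0.0, 'q': array([-6.53710115e+01,  5.01097447e+00,  1.00313410e+01,  9.51011825e+01,
       -8.75412890e-04,  8.99996475e+01]), 'qd': array([ 0.01190365, -0.0018857 ,  0.06290583,  0.01558018, -0.01664177,
        0.06729042]), 'joint_efforts': array([ 2.22217066e-03, -5.20387745e+01,  4.64806902e+01,  1.63781794e-02,
        1.90943103e-05, -1.01377458e-05]), 'ee_pos': array([ 0.22909484, -0.49972884,  0.23055642]), 'tcp_rot': array([-1.79919184e+02,  8.74914819e-04,  2.46293422e+01]), 'wrist_force': array([0.31525426, 0.24952295, 0.25227694]), 'torque': array([ 0.00588698, -0.05968503, -0.00181187]), 'grasp_force': 0.0, 'opening': 0.08542476663273979}
0.0187
top stand 0.57 [5.040e-01 1.569e-01 4.000e-04]
top pot_pivot 0.76 [0.495  0.1529 0.1122]
top pot_bar 0.65 [ 0.5843 -0.3148  0.0357]
top tray 0.96 [ 0.5007  0.0286 -0.0012]
top tweezers_grip 0.67 [ 0.5459 -0.296   0.0317]
top tweezers 0.8 [ 0.546  -0.2919  0.0201]
top rest 0.57 [ 0.5536 -0.2971 -0.0023]
top tweezers_tip 0.62 [ 0.6337 -0.2725  0.029 ]
top pin 0.53 [ 0.5877 -0.3165  0.0385]
top amber_bottle 0.95 [ 7.385e-
[... 279 characters left out ...]
4946  0.1489 -0.0026]
side pot_pivot 0.59 [0.4965 0.1515 0.1143]
side pot_bar 0.6 [0.4877 0.2629 0.1608]
side tray 0.85 [ 0.498   0.025  -0.0008]
side tweezers_grip 0.89 [ 0.5462 -0.2952  0.026 ]
side tweezers 0.79 [ 0.5492 -0.2942  0.0211]
side rest 0.87 [ 0.5488 -0.2945  0.0006]
side tweezers_tip 0.71 [ 0.6362 -0.2709  0.0269]
side pin 0.55 [ 0.5866 -0.3161  0.0442]
side green_mark 0.37 [ 0.3748 -0.1638 -0.0007]
side amber_bottle 0.72 [ 0.738  -0.2585 -0.0009]
side white_bottle 0.73 [ 0.7294  0.2321 -0.0018]
side blue_tube 0.59 [ 0.765  -0.0886  0.0012]
side black_cap 0.46 [ 0.689  -0.1715 -0.0018]
side tin_lid 0.51 [ 0.3739 -0.1659 -0.0027]
side pink_mug 0.64 [ 0.3083  0.4293 -0.0026]
1.7
```

View pics/top0.png

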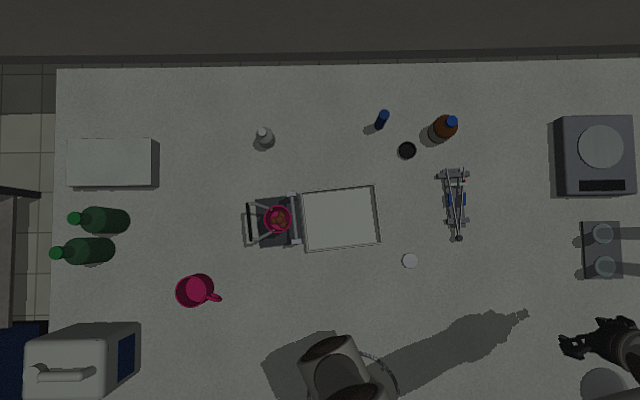

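View pics/side0.png

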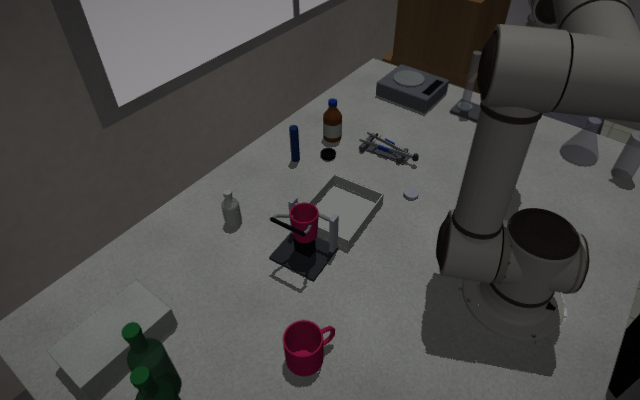

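Top view: the pot is at (278,219), its bar at (249,222), the tray at (342,218) and the tweezers at (455,200), hinge towards the robot. The side view agrees. Next I need accurate yaws.

```bash
cat >> h.py <<'E'
def cloud(c,d,mask):
    k=calibration(c); v,u=np.nonzero(mask&(d>0)); z=d[v,u]
    n=cv2.undistortPoints(np.float64(np.c_[u,v])[:,None],np.array(k["camera_matrix"]),np.array(k["dist"]))[:,0]
    P=np.c_[n*z[:,None],z]; return (P-np.array(k["t"]))@np.array(k["R"]),u,v
E
python3 - <<'E'
from h import *
for c in("top","side"):
    im,d=camera(c)
    P,u,v=cloud(c,d,np.ones(d.shape,bool))
    col=im[v,u].astype(int)
    s=(abs(P[:,0]-.5)<.1)&(P[:,1]>.22)&(P[:,1]<.32)&(P[:,2]>.14)&(P[:,2]<.19)
    B=P[s]; print(c,"bar",len(B),B.mean(0).round(4),B.min(0).round(3),B.max(0).round(3))
    if len(B)>5: print("bar slope dy/dx deg",np.degrees(np.arctan(np.polyfit(B[:,0],B[:,1],1)[0])))
    for nm in("tray","tweezers","rest"):
        m=cut_out(nm,c)
        if not m: continue
        Q,_,_=cloud(c,d,m[0]["mask"]); 
        if nm=="tray": Q=Q[(Q[:,2]>.025)&(Q[:,2]<.055)]
        else: Q=Q[(Q[:,2]>.015)&(Q[:,2]<.09)] if nm=="tweezers" else Q
        print(nm,round(m[0]["score"],2),len(Q),cv2.minAreaRect(np.float32(Q[:,:2])),Q[:,2].max())
    s=(abs(P[:,0]-.55)<.14)&(abs(P[:,1]+.295)<.07)&(col[:,2]>col[:,0]*1.6)&(col[:,2]>60)&(P[:,2]>.015)
    for q in P[s]: pass
    print("bluepads",s.sum())
    for sg in(0,1):
        h=P[s&((P[:,1]>-.295)==sg)]
        if len(h): print(h.mean(0).round(4),h.min(0).round(3),h.max(0).round(3))
    if c=="top": cv2.imwrite("pics/tw.png",cv2.resize(im[150:260,395:505,::-1],None,fx=5,fy=5,interpolation=cv2.INTER_CUBIC))
E
```

```text
top bar 289 [0.4886 0.2486 0.1632] [0.438 0.221 0.142] [0.536 0.269 0.176]
bar slope dy/dx deg 1.6470115457550378
tray 0.68 459 ((0.49923568964004517, 0.02604401856660843), (0.1700643002986908, 0.20991545915603638), 5.734379291534424) 0.04676290567127177
tweezers 0.85 428 ((0.5191287994384766, -0.29558926820755005), (0.04855884239077568, 0.18063884973526), 88.66291046142578) 0.05152359377207449
rest 0.91 893 ((0.5498560667037964, -0.291602224111557), (0.08932065963745117, 0.169409841299057), 88.79569244384766) 0.04013243288752404
bluepads 69
[ 0.5457 -0.3161  0.0365] [ 0.528 -0.321  0.03 ] [ 0.562 -0.311  0.044]
[ 0.5459 -0.2774  0.0365] [ 0.529 -0.281  0.032] [ 0.563 -0.272  0.041]
side bar 299 [0.4895 0.2506 0.1612] [0.437 0.221 0.141] [0.535 0.272 0.172]
bar slope dy/dx deg -1.087058130158965
tray 0.89 577 ((0.4986192584037781, 0.027695313096046448), (0.17101198434829712, 0.21697472035884857), 5.493553161621094) 0.04400119588288523
tweezers 0.74 357 ((0.5319972634315491, -0.3041381239891052), (0.2060556709766388, 0.06782937049865723), 1.628566026687622) 0.047780765836734865
rest 0.59 376 ((0.5432810187339783, -0.282487690448761), (0.15710902214050293, 0.07352808117866516), 1.1195402145385742) 0.028169586516601012
bluepads 32
[ 0.546  -0.3168  0.0365] [ 0.529 -0.325  0.033] [ 0.561 -0.311  0.039]
[ 0.5455 -0.2781  0.036 ] [ 0.529 -0.282  0.033] [ 0.566 -0.272  0.038]
```

View pics/tw.png

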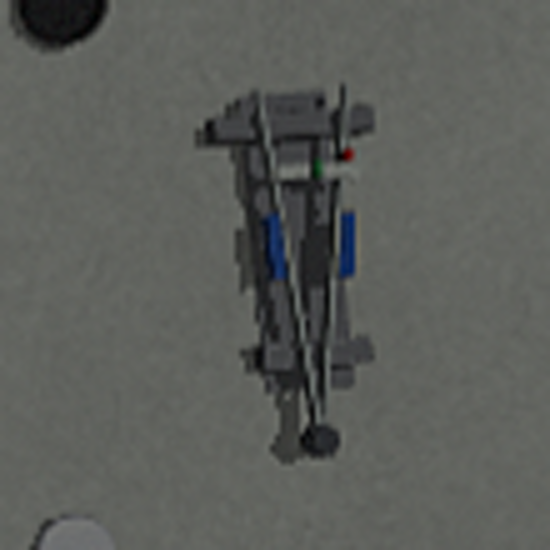

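The green marker shows at crop (319,168) and the red pin at (347,155), just beyond the arc. Now I'll fit the bar and stand yaw properly.

Run:
```python
from h import *
for c in("top","side"):
    im,d=camera(c)
    P,u,v=cloud(c,d,np.ones(d.shape,bool)); L=im[v,u].astype(int).max(1)
    s=(abs(P[:,0]-.5)<.1)&(P[:,1]>.24)&(P[:,1]<.29)&(P[:,2]>.14)&(P[:,2]<.19)&(L<45)
    B=P[s]; r=cv2.minAreaRect(np.float32(B[:,:2])); f=cv2.fitLine(np.float32(B),cv2.DIST_HUBER,0,.01,.01).ravel()
    print(c,len(B),np.median(B,0).round(4),r,f.round(3))
    # posts: points z .11-.14 near pivot
    s=(abs(P[:,0]-.5)<.1)&(abs(P[:,1]-.15)<.03)&(P[:,2]>.118)&(P[:,2]<.138)&(im[v,u].max(1)<160)&(abs(im[v,u,0].astype(int)-im[v,u,1])<15)
    for g in(0,1):
        q=P[s&((P[:,0]>.5)==g)]; 
        if len(q): print("post",len(q),q.mean(0).round(4))
    if c=="top": cv2.imwrite("pics/pot.png",cv2.resize(im[170:270,230:390,::-1],None,fx=5,fy=5,interpolation=cv2.INTER_CUBIC))
    k=calibration(c); print(c,"campos",(-np.array(k["R"]).T@np.array(k["t"])).round(3),k["camera_matrix"][0][0])
```

```text
top 119 [0.4884 0.2614 0.169 ] ((0.4874951243400574, 0.2616282105445862), (0.09337069094181061, 0.009355482645332813), 5.451717853546143) [ 0.996  0.094 -0.004  0.488  0.262  0.169]
post 91 [0.4529 0.1471 0.1251]
post 95 [0.5427 0.1564 0.1245]
top campos [0.452 0.075 1.331] 464.99859979010216
side 163 [0.4837 0.2641 0.168 ] ((0.48605987429618835, 0.26131394505500793), (0.09690728783607483, 0.016056662425398827), 4.9294891357421875) [0.995 0.104 0.004 0.484 0.264 0.168]
post 86 [0.4413 0.15   0.1249]
post 66 [0.5575 0.1614 0.1263]
side campos [-0.011  0.767  0.944] 448.1478634429066
```

View pics/pot.png

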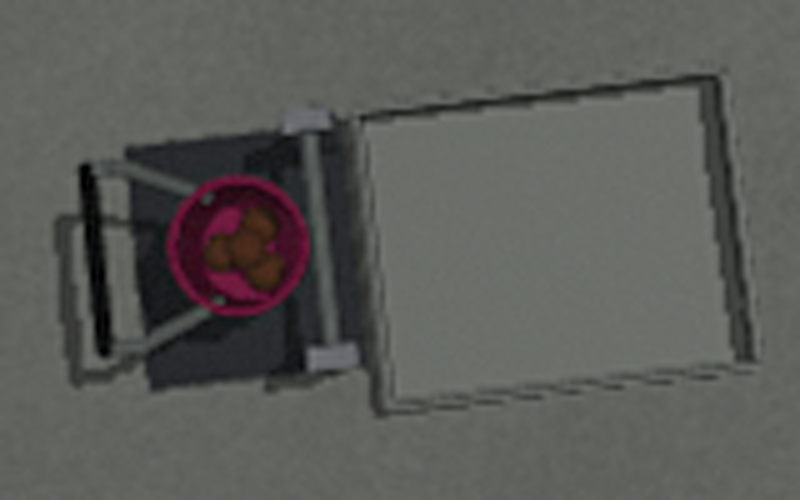

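Emit:
servo_tool(moves=[[[0,0,-8],[0,0,-0.01],40],[[0,0,-8],[0,0,-0.01],40],[[0,0,-8],[0,0,-0.01],40],[[0,0,-8],[0,0,-0.01],40],[[0,0,-8],[0,0,0],40]], force=30)

```text
time: 2.7
ee_pos: [0.2293, -0.5003, 0.2728]
tcp_rot: [179.9, 0.1, 65.0]
wrist_force: [0.0, 0.8, -0.9]
opening: 0.0343
grasp_force: 0.0
```

```bash
python3 -c "
from workcell import *
o=get_obs(); print(o['time'],o['q'],o['ee_pos'],o['tcp_rot'],o['opening'])"
```

```text
2.7 [-6.53756264e+01  6.08158303e+00  1.59316269e+01  9.97370805e+01
 -1.30831810e-05  4.96693928e+01] [ 0.22930473 -0.50028273  0.27275556] [1.79913894e+02 7.31194820e-02 6.49549258e+01] 0.034271162254230526
```

Emit:
servo_tool(moves=[[[0,0,-8.5],[0,0,0],40],[[0,0,-8.5],[0,0,0],40],[[0,0,-8.5],[0,0,0],40],[[0,0,-8.5],[0,0,0],40],[[0,0,-8.5],[0,0,0],40],[[0,0,-8.5],[0,0,0],40],[[0,0,-8.5],[0,0,0],40],[[0,0,-8.5],[0,0,0],40],[[0,0,-8.5],[0,0,0],40],[[0,0,-8.5],[0,0,0],40],[[0,0,-8.5],[0,0,0],40],[[0,0,-8.5],[0,0,0],40]])

```text
time: 3.9
ee_pos: [0.2292, -0.5, 0.2713]
tcp_rot: [180.0, -0.0, 167.0]
wrist_force: [0.0, 0.9, 0.3]
opening: 0.0344
grasp_force: 0.0
```

Emit:
servo_tool(moves=[[[0,0,-8.5],[0,0,0],40],[[0,0,-8.5],[0,0,0],40],[[0,0,-1.9],[0,0,0],40]])

```text
time: 4.2
ee_pos: [0.2292, -0.5, 0.2713]
tcp_rot: [-180.0, 0.0, -174.2]
wrist_force: [0.5, -0.4, -0.1]
opening: 0.0343
grasp_force: 0.0
```

Emit:
servo_tool(moves=[[[0,0,0.3],[-0.0194,0.0431,0],40],[[0,0,0],[-0.0194,0.0431,0],40],[[0,0,0],[-0.0194,0.0431,0],40],[[0,0,0],[-0.0194,0.0431,0],40],[[0,0,0],[-0.0194,0.0431,0],40],[[0,0,0],[-0.0194,0.0431,0],40],[[0,0,0],[-0.0194,0.0431,0],40],[[0,0,0],[-0.0194,0.0431,0],40],[[0,0,0],[-0.0194,0.0431,0],40],[[0,0,0],[-0.0194,0.0431,0],40],[[0,0,0],[-0.0194,0.0431,0],40],[[0,0,0],[-0.0194,0.0431,0],40]])

```text
time: 5.4
ee_pos: [0.4139, 0.0384, 0.2716]
tcp_rot: [-180.0, 0.1, -174.8]
wrist_force: [2.0, -1.0, 0.3]
opening: 0.0339
grasp_force: 0.0
```

Emit:
servo_tool(moves=[[[0,0,0],[-0.0194,0.0431,0],40],[[0,0,0],[-0.0194,0.0431,0],40],[[0,0,0],[-0.0194,0.0431,0],40],[[0,0,0],[-0.0194,0.0431,0],40],[[0,0,0],[-0.0194,0.0431,0],40],[[0,0,0],[0,0,0],40],[[0,0,0],[0,0,0],40]])

```text
time: 6.1
ee_pos: [0.4905, 0.2605, 0.2704]
tcp_rot: [-180.0, -0.1, -174.7]
wrist_force: [-0.2, 0.2, 0.0]
opening: 0.034
grasp_force: 0.0
```

Emit:
servo_tool(moves=[[[0,0,0.2],[0.0035,0.0013,0.03],40],[[0,0,0],[0,0,0.03],40],[[0,0,0],[0,0,0.03],40],[[0,0,0],[0,0,0.032],40],[[0,0,0],[0,0,0],40],[[0,0,0],[0,0,0],0],[[0,0,0],[0,0,0],0],[[0,0,0],[0,0,0],0],[[0,0,0],[0,0,0],0],[[0,0,0],[0,0,0],0]], force=25)

```text
time: 7.1
ee_pos: [0.4875, 0.2615, 0.1515]
tcp_rot: [179.9, 0.1, -174.9]
wrist_force: [-3.7, 2.8, 7.0]
opening: 0.0087
grasp_force: 25.7
```

Run:
```python
import numpy as np
a0=np.arctan2(.050,.110); r=.1208
def rows(t):
    p=np.c_[r*np.cos(a0+t),r*np.sin(a0+t)]; d=np.diff(p,axis=0); return np.c_[d[:,0],-d[:,1]].round(4).tolist()
for n in(24,): print(rows(np.linspace(0,2.0,n+1)))
```

```text
[[-0.0045, -0.009], [-0.0053, -0.0086], [-0.006, -0.0081], [-0.0066, -0.0076], [-0.0072, -0.007], [-0.0078, -0.0064], [-0.0083, -0.0057], [-0.0087, -0.005], [-0.0091, -0.0042], [-0.0094, -0.0035], [-0.0097, -0.0027], [-0.0099, -0.0019], [-0.01, -0.001], [-0.0101, -0.0002], [-0.01, 0.0006], [-0.01, 0.0015], [-0.0098, 0.0023], [-0.0096, 0.0031], [-0.0093, 0.0039], [-0.0089, 0.0047], [-0.0085, 0.0054], [-0.008, 0.0061], [-0.0075, 0.0067], [-0.0069, 0.0073]]
```

Emit:
servo_tool(moves=[[[0,0,0],[0,-0.0045,-0.009],0],[[0,0,0],[0,-0.0053,-0.0086],0],[[0,0,0],[0,-0.006,-0.0081],0],[[0,0,0],[0,-0.0066,-0.0076],0],[[0,0,0],[0,-0.0072,-0.007],0],[[0,0,0],[0,-0.0078,-0.0064],0],[[0,0,0],[0,-0.0083,-0.0057],0],[[0,0,0],[0,-0.0087,-0.005],0],[[0,0,0],[0,-0.0091,-0.0042],0],[[0,0,0],[0,-0.0094,-0.0035],0],[[0,0,0],[0,-0.0097,-0.0027],0],[[0,0,0],[0,-0.0099,-0.0019],0]])

```text
time: 8.3
ee_pos: [0.4965, 0.169, 0.2214]
tcp_rot: [179.9, 0.3, -174.9]
wrist_force: [4.5, 4.3, 3.1]
opening: 0.0089
grasp_force: 25.6
```

Emit:
servo_tool(moves=[[[0,0,0],[0,-0.01,-0.001],0],[[0,0,0],[0,-0.0101,-0.0002],0],[[0,0,0],[0,-0.01,0.0006],0],[[0,0,0],[0,-0.01,0.0015],0],[[0,0,0],[0,-0.0098,0.0023],0],[[0,0,0],[0,-0.0096,0.0031],0],[[0,0,0],[0,-0.0093,0.0039],0],[[0,0,0],[0,-0.0089,0.0047],0],[[0,0,0],[0,-0.0085,0.0054],0],[[0,0,0],[0,-0.008,0.0061],0],[[0,0,0],[0,-0.0075,0.0067],0],[[0,0,0],[0,-0.0069,0.0073],0]])

```text
time: 9.5
ee_pos: [0.5056, 0.0598, 0.1792]
tcp_rot: [-180.0, 0.2, -175.0]
wrist_force: [5.4, 2.7, 0.6]
opening: 0.0086
grasp_force: 25.5
```

Emit:
servo_tool(moves=[[[0,0,0],[0,0,0],0],[[0,0,0],[0,0,0],0],[[0,0,0],[0,0,0],0],[[0,0,0],[0,0,0],0],[[0,0,0],[0,0,0],0],[[0,0,0],[0,0,0],0],[[0,0,0],[0,0,0],0],[[0,0,0],[0,0,0],0]])

```text
time: 10.3
ee_pos: [0.5056, 0.0597, 0.1792]
tcp_rot: [-179.9, 0.1, -175.0]
wrist_force: [6.2, -1.9, 0.6]
opening: 0.0089
grasp_force: 25.5
```

Run:
```python
from h import *
for c in("top","side"):
    im,d=snap(c,c+"1.png"); 
    for r in recognise("ball0_center",c): print(c,round(r["score"],2),world(r["xyz"],c).round(3))
a=cv2.imread("pics/top1.png")[150:270,230:390];b=cv2.imread("pics/side1.png")[150:290,240:400]
b=b[:120]
cv2.imwrite("pics/c1.png",cv2.resize(np.vstack([np.hstack([a,b])]),None,fx=2.5,fy=2.5,interpolation=cv2.INTER_CUBIC))
```

```text
side 0.46 [ 0.511 -0.021  0.015]
```

View pics/c1.png

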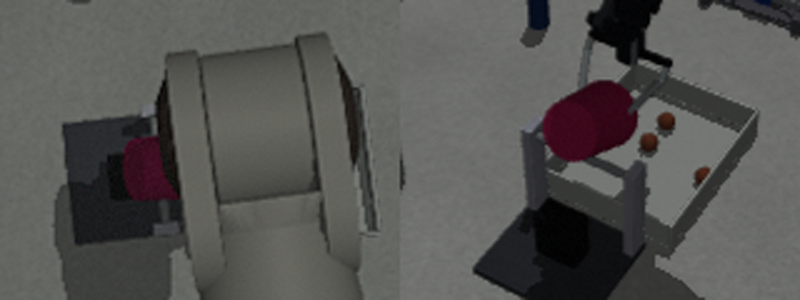

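The side crop shows three balls in the tray, at about (665,120), (648,142) and (703,175). The fourth is hidden, so I'll tip a little further and wait.

Emit:
servo_tool(moves=[[[0,0,0],[0,-0.0028,0.0032],0],[[0,0,0],[0,-0.0028,0.0032],0],[[0,0,0],[0,0,0],0],[[0,0,0],[0,0,0],0],[[0,0,0],[0,0,0],0],[[0,0,0],[0,0,0],0],[[0,0,0],[0,0,0],0]])

```text
time: 11.2
ee_pos: [0.5059, 0.0544, 0.1724]
tcp_rot: [-180.0, 0.1, -175.0]
wrist_force: [6.6, -0.4, 1.2]
opening: 0.0089
grasp_force: 25.4
```

Run:
```python
from h import *
im,d=snap("side","side2.png")
h=cv2.cvtColor(im,cv2.COLOR_RGB2HSV); m=(h[...,0]>3)&(h[...,0]<18)&(h[...,1]>110)&(h[...,2]>40)
P,u,v=cloud("side",d,m); s=(abs(P[:,0]-.5)<.12)&(P[:,1]>-.12)&(P[:,1]<.3)
mm=np.zeros(m.shape,np.uint8); mm[v[s],u[s]]=1
n,l,st,ce=cv2.connectedComponentsWithStats(mm)
for i in range(1,n):
    if st[i,4]>3: print(st[i,4],ce[i].round(),P[s][l[v[s],u[s]]==i].mean(0).round(3))
```

```text
25 [346. 197.] [ 0.513 -0.023  0.022]
27 [339. 206.] [0.508 0.018 0.022]
19 [361. 219.] [0.429 0.027 0.024]
```

Emit:
servo_tool(moves=[[[0,0,0],[0,0.0028,-0.0032],0],[[0,0,0],[0,0.0028,-0.0032],0],[[0,0,0],[0,0.0069,-0.0073],0],[[0,0,0],[0,0.0075,-0.0067],0],[[0,0,0],[0,0.008,-0.0061],0],[[0,0,0],[0,0.0085,-0.0054],0],[[0,0,0],[0,0.0089,-0.0047],0],[[0,0,0],[0,0.0093,-0.0039],0],[[0,0,0],[0,0.0096,-0.0031],0],[[0,0,0],[0,0.0098,-0.0023],0],[[0,0,0],[0,0.01,-0.0015],0],[[0,0,0],[0,0.01,-0.0006],0]])

```text
time: 12.45
ee_pos: [0.4967, 0.1484, 0.2207]
tcp_rot: [-179.9, 0.0, -175.0]
wrist_force: [-0.7, -2.0, 3.5]
opening: 0.0088
grasp_force: 26.4
```

```bash
cat > balls.py <<'E'
from h import *
for c in ("side","top"):
    im,d=camera(c)
    h=cv2.cvtColor(im,cv2.COLOR_RGB2HSV); m=(h[...,0]>3)&(h[...,0]<18)&(h[...,1]>110)&(h[...,2]>40)
    P,u,v=cloud(c,d,m); s=(abs(P[:,0]-.5)<.12)&(P[:,1]>-.12)&(P[:,1]<.3)
    mm=np.zeros(m.shape,np.uint8); mm[v[s],u[s]]=1
    n,l,st,ce=cv2.connectedComponentsWithStats(mm)
    for i in range(1,n):
        if st[i,4]>3: print(c,st[i,4],ce[i].round(),P[s][l[v[s],u[s]]==i].mean(0).round(3))
E
python3 balls.py
```

```text
side 27 [346. 197.] [ 0.512 -0.022  0.023]
side 30 [340. 206.] [0.507 0.019 0.021]
side 19 [360. 219.] [0.43  0.026 0.023]
top 37 [336. 193.] [0.569 0.04  0.022]
top 34 [359. 211.] [ 0.516 -0.025  0.022]
top 35 [344. 213.] [0.511 0.016 0.022]
top 36 [343. 242.] [0.43  0.022 0.023]
```

All four balls are in the tray. I'll swing the pot back upright.

Emit:
servo_tool(moves=[[[0,0,0],[0,0.0101,0.0002],0],[[0,0,0],[0,0.01,0.001],0],[[0,0,0],[0,0.0099,0.0019],0],[[0,0,0],[0,0.0097,0.0027],0],[[0,0,0],[0,0.0094,0.0035],0],[[0,0,0],[0,0.0091,0.0042],0],[[0,0,0],[0,0.0087,0.005],0],[[0,0,0],[0,0.0083,0.0057],0],[[0,0,0],[0,0.0078,0.0064],0],[[0,0,0],[0,0.0072,0.007],0],[[0,0,0],[0,0.0066,0.0076],0],[[0,0,0],[0,0.006,0.0081],0]])

```text
time: 13.75
ee_pos: [0.4876, 0.2517, 0.166]
tcp_rot: [-180.0, -0.0, -175.0]
wrist_force: [-4.3, -2.8, 0.5]
opening: 0.0089
grasp_force: 27.2
```

Emit:
servo_tool(moves=[[[0,0,0],[0,0.0053,0.0086],0],[[0,0,0],[0,0.0045,0.009],0],[[0,0,0],[0,0.0003,0.002],0],[[0,0,0],[0,0,0],0]])

```text
time: 14.15
ee_pos: [0.487, 0.2615, 0.1477]
tcp_rot: [180.0, 0.0, -175.0]
wrist_force: [-6.4, -1.0, 6.6]
opening: 0.0088
grasp_force: 28.1
```

Emit:
servo_tool(moves=[[[0,0,0],[0,0,0.002],0],[[0,0,0],[0,0,0],0],[[0,0,0],[0,0,0],40],[[0,0,0],[0,0,0],40],[[0,0,0],[0,0,0],40],[[0,0,0],[0,0,-0.02],40],[[0,0,0],[0,0,-0.03],40],[[0,0,0],[0,0,-0.04],40],[[0,0,0],[0,0,-0.04],40]])

```text
time: 15.05
ee_pos: [0.487, 0.261, 0.276]
tcp_rot: [-180.0, -0.0, -175.0]
wrist_force: [1.0, 0.9, 0.2]
opening: 0.0337
grasp_force: 0.0
```

```bash
cat > bar.py <<'E'
from h import *
import sys
for c in sys.argv[1:]:
    im,d=camera(c)
    P,u,v=cloud(c,d,np.ones(d.shape,bool)); L=im[v,u].astype(int).max(1)
    s=(abs(P[:,0]-.5)<.1)&(P[:,1]>.24)&(P[:,1]<.29)&(P[:,2]>.14)&(P[:,2]<.19)&(L<45)
    B=P[s]; print(c,len(B),np.median(B,0).round(4),B.mean(0).round(4))
E
python3 bar.py side
```

```text
side 164 [0.4823 0.2645 0.1681] [0.4833 0.2639 0.1678]
```

Pot is back upright (the bar reads the same as at the start). Moving over to the tweezers.

Emit:
servo_tool(moves=[[[0,0,5],[0,0,0],80],[[0,0,0],[-0.0049,-0.0464,0],80],[[0,0,0],[-0.0049,-0.0464,0],80],[[0,0,0],[-0.0049,-0.0464,0],80],[[0,0,0],[-0.0049,-0.0464,0],80],[[0,0,0],[-0.0049,-0.0464,0],80],[[0,0,0],[-0.0049,-0.0464,0],80],[[0,0,0],[-0.0049,-0.0464,0],80],[[0,0,0],[-0.0049,-0.0464,0],80],[[0,0,0],[-0.0049,-0.0464,0],80],[[0,0,0],[-0.0049,-0.0464,0],80],[[0,0,0],[-0.0049,-0.0464,0],80]])

```text
time: 16.3
ee_pos: [0.5412, -0.2515, 0.2748]
tcp_rot: [-180.0, 0.0, -180.0]
wrist_force: [0.9, -0.2, 0.1]
opening: 0.0685
grasp_force: 0.0
```

Emit:
servo_tool(moves=[[[0,0,0],[-0.0049,-0.0464,0.03],80],[[0,0,0],[0,0,0.03],80],[[0,0,0],[0,0,0.03],80],[[0,0,0],[0,0,0],80],[[0,0,0],[0,0,0],80]])

```text
time: 16.8
ee_pos: [0.5455, -0.291, 0.1885]
tcp_rot: [180.0, -0.0, -180.0]
wrist_force: [-0.2, 1.1, 0.3]
opening: 0.0683
grasp_force: 0.0
```

```bash
python3 bar.py top
python3 - <<'E'
from h import *
# mark estimate from first top/side pictures
for c in("top","side"):
    im=cv2.imread(f"pics/{c}0.png")[:,:,::-1].copy(); k=calibration(c)
    K=np.array(k["camera_matrix"]);R=np.array(k["R"]);t=np.array(k["t"]);D=np.array(k["dist"])
    h=cv2.cvtColor(im,cv2.COLOR_RGB2HSV).astype(int)
    pr=lambda X:cv2.projectPoints(np.float64(X),cv2.Rodrigues(R)[0],t,K,D)[0][:,0]
    ctr=pr([[.60,-.30,.04]])[0]
    for nm,m in(("green",(h[...,0]>40)&(h[...,0]<85)&(h[...,1]>90)),("red",((h[...,0]<6)|(h[...,0]>172))&(h[...,1]>130))):
        v,u=np.nonzero(m); s=np.hypot(u-ctr[0],v-ctr[1])<18
        u,v=u[s],v[s]
        if not len(u): print(c,nm,"none");continue
        w=h[v,u,1]*h[v,u,2]*1.; pu=np.array([[np.average(u,weights=w),np.average(v,weights=w)]])
        n=cv2.undistortPoints(pu[:,None],K,D)[0,0]; ray=R.T@np.r_[n,1]; o=-R.T@t
        for z in(.035,.042,.05):
            print(c,nm,len(u),pu[0].round(1),z,(o+ray*(z-o[2])/ray[2]).round(4))
E
```

```text
top 114 [0.4872 0.2614 0.1692] [0.4867 0.2619 0.1689]
top green 4 [458.  183.3] 0.035 [ 0.5891 -0.3017  0.035 ]
top green 4 [458.  183.3] 0.042 [ 0.5884 -0.2996  0.042 ]
top green 4 [458.  183.3] 0.05 [ 0.5875 -0.2973  0.05  ]
top red 4 [464.1 180.4] 0.035 [ 0.5968 -0.319   0.035 ]
top red 4 [464.1 180.4] 0.042 [ 0.5961 -0.3169  0.042 ]
top red 4 [464.1 180.4] 0.05 [ 0.5952 -0.3144  0.05  ]
side green 6 [375.9 136.7] 0.035 [ 0.5941 -0.3113  0.035 ]
side green 6 [375.9 136.7] 0.042 [ 0.5894 -0.303   0.042 ]
side green 6 [375.9 136.7] 0.05 [ 0.5841 -0.2935  0.05  ]
side red 4 [376.5 134.4] 0.035 [ 0.5993 -0.3235  0.035 ]
side red 4 [376.5 134.4] 0.042 [ 0.5946 -0.3151  0.042 ]
side red 4 [376.5 134.4] 0.05 [ 0.5892 -0.3055  0.05  ]
```

Emit:
servo_tool(moves=[[[0,0,0],[-0.0005,-0.005,0.03],80],[[0,0,0],[0,0,0.03],80],[[0,0,0],[0,0,0.03],80],[[0,0,0],[0,0,0.03],80],[[0,0,0],[0,0,0.03],80],[[0,0,0],[0,0,0.016],80],[[0,0,0],[0,0,0.01],80],[[0,0,0],[0,0,0],80],[[0,0,0],[0,0,0],80]])

```text
time: 17.75
ee_pos: [0.5469, -0.2965, 0.0139]
tcp_rot: [-179.9, 0.1, -180.0]
wrist_force: [0.6, 0.0, 0.3]
opening: 0.0681
grasp_force: 0.0
```

Emit:
servo_tool(moves=[[[0,0,0],[0,0,0],60],[[0,0,0],[0,0,0],54],[[0,0,0],[0,0,0],50],[[0,0,0],[0,0,0],46],[[0,0,0],[0,0,0],42],[[0,0,0],[0,0,0],42],[[0,0,0],[0,0,0],42],[[0,0,0],[0,0,0],42]], force=40)

```text
time: 18.55
ee_pos: [0.5473, -0.2966, 0.0144]
tcp_rot: [-179.9, 0.2, -180.0]
wrist_force: [-0.0, 1.8, 7.5]
opening: 0.0361
grasp_force: 7.5
```

Emit:
servo_tool(moves=[[[0,0,0],[0,0,-0.006],42],[[0,0,0],[0,0,-0.01],42],[[0,0,0],[0,0,-0.015],42],[[0,0,0],[0,0,-0.02],42],[[0,0,0],[0,0,-0.025],42],[[0,0,0],[0,0,-0.03],42],[[0,0,0],[0,0,-0.03],42],[[0,0,0],[0,0,-0.03],42],[[0,0,0],[0,0,-0.03],42],[[0,0,0],[0,0,-0.03],42],[[0,0,0],[0,0,-0.01],42],[[0,0,0],[0,0,0],42]])

```text
time: 19.75
ee_pos: [0.5465, -0.2964, 0.2501]
tcp_rot: [-179.9, 0.2, -180.0]
wrist_force: [-0.5, -0.2, -1.4]
opening: 0.036
grasp_force: 4.3
```

Emit:
servo_tool(moves=[[[0,0,0],[0.006,0.012,0],42],[[0,0,0],[0.012,0.025,0],42],[[0,0,0],[0.014,0.03,0],42],[[0,0,0],[0.014,0.03,0],42],[[0,0,0],[0.014,0.03,0],42],[[0,0,0],[0.014,0.03,0],42],[[0,0,0],[0.014,0.03,0],42],[[0,0,0],[0.014,0.03,0],42],[[0,0,0],[0.014,0.03,0],42],[[0,0,0],[0.012,0.025,0],42],[[0,0,0],[0.006,0.015,0],42],[[0,0,0],[0,0.008,0],42]])

```text
time: 20.95
ee_pos: [0.4109, -0.0001, 0.247]
tcp_rot: [180.0, -0.1, -179.9]
wrist_force: [0.7, -0.4, -0.4]
opening: 0.0362
grasp_force: 4.3
```

Run:
```python
from h import *
print(get_obs()["q"].round(1))
T=["tweezers_grip","tweezers","tweezers_tip","pin","green_mark"]
K=[]
for c in("top","side"):
    im,d=snap(c,c+"3.png"); marks(T,c)
    k=calibration(c);o=get_obs()["ee_pos"]+[.05,0,.03]
    p=cv2.projectPoints(np.float64([o]),cv2.Rodrigues(np.array(k["R"]))[0],np.array(k["t"]),np.array(k["camera_matrix"]),np.array(k["dist"]))[0][0,0].astype(int); print(p)
    K.append(cv2.resize(im[p[1]-40:p[1]+40,p[0]-40:p[0]+40,::-1],None,fx=5,fy=5,interpolation=cv2.INTER_CUBIC))
cv2.imwrite("pics/c3.png",np.hstack(K))
```

```text
[ -0.  -13.4  -5.4  98.    0.   -0.1]
top tweezers 0.51 [ 0.5005  0.0279 -0.0013]
[357 229]
side tweezers_grip 0.83 [ 0.4178 -0.0087  0.2499]
side tweezers 0.71 [ 0.4267 -0.0056  0.2517]
side tweezers_tip 0.58 [0.4641 0.0149 0.3314]
side pin 0.45 [ 0.4293 -0.0106  0.2965]
side green_mark 0.74 [0.427  0.0198 0.011 ]
[361 136]
```

View pics/c3.png

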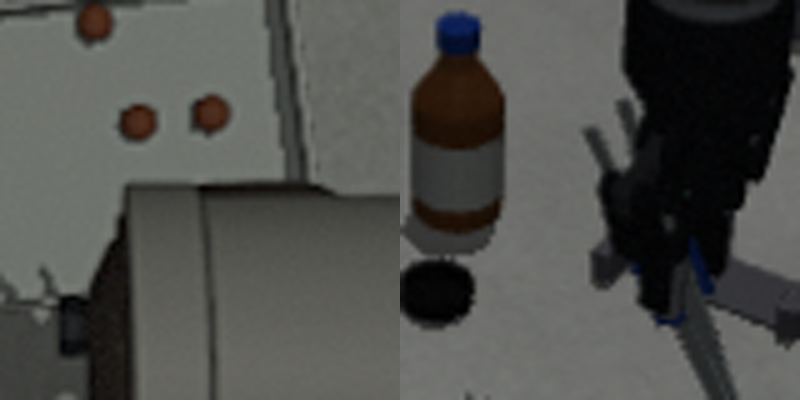

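The crop shows the tweezers have pitched tips-up by about 60° in the light grip, so the gauge is hidden behind the hand. I'll lay them back on the rest and regrip nearer their centre of mass, towards the hinge.

Emit:
servo_tool(moves=[[[0,0,0],[-0.006,-0.017,0],42],[[0,0,0],[-0.009,-0.028,0],42],[[0,0,0],[-0.009,-0.03,0],42],[[0,0,0],[-0.01,-0.03,0],42],[[0,0,0],[-0.01,-0.03,0],42],[[0,0,0],[-0.01,-0.03,0],42],[[0,0,0],[-0.01,-0.03,0],42],[[0,0,0],[-0.01,-0.03,0],42],[[0,0,0],[-0.009,-0.03,0],42],[[0,0,0],[-0.007,-0.026,0],42],[[0,0,0],[-0.004,-0.0155,0],42],[[0,0,0],[0,0,0],42]])

```text
time: 22.75
ee_pos: [0.5062, -0.2994, 0.2471]
tcp_rot: [180.0, -0.1, 179.9]
wrist_force: [-0.0, 0.4, -0.4]
opening: 0.0364
grasp_force: 4.3
```

Emit:
servo_tool(moves=[[[0,0,0],[0,0,0.03],42],[[0,0,0],[0,0,0.04],42],[[0,0,0],[0,0,0.03],42],[[0,0,0],[0,0,0.02],42],[[0,0,0],[0,0,0.015],42],[[0,0,0],[0,0,0.015],42],[[0,0,0],[0,0,0.015],42],[[0,0,0],[0,0,0.015],42],[[0,0,0],[0,0,0.01],42],[[0,0,0],[0,0,0],42]])

```text
time: 23.75
ee_pos: [0.5053, -0.2972, 0.0567]
tcp_rot: [179.9, -0.1, -180.0]
wrist_force: [-0.4, 0.1, -0.9]
opening: 0.0363
grasp_force: 5.2
```

Run:
```python
from h import *
im,d=snap("side","side4.png"); marks(["tweezers_grip","tweezers","tweezers_tip","pin","rest"],"side")
cv2.imwrite("pics/c4.png",cv2.resize(im[90:190,340:440,::-1],None,fx=5,fy=5,interpolation=cv2.INTER_CUBIC))
```

```text
side tweezers_grip 0.84 [ 0.5259 -0.3031  0.0709]
side tweezers 0.54 [ 0.5319 -0.2992  0.069 ]
side tweezers_tip 0.54 [ 0.603  -0.2803  0.1266]
side pin 0.59 [ 0.5534 -0.3102  0.1092]
side rest 0.66 [ 0.5481 -0.2987 -0.0015]
```

View pics/c4.png

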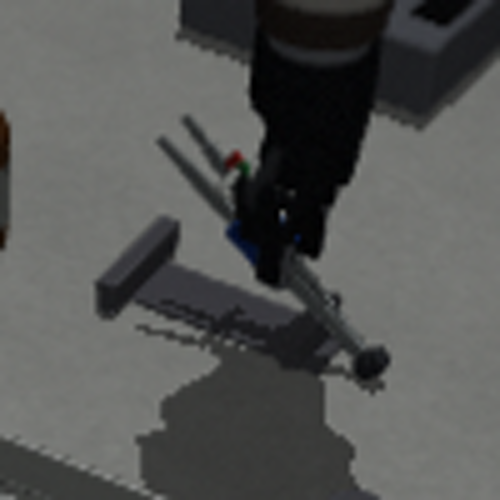

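The side crop shows the tweezers at about 36° with the hinge on the bench behind the rest, and the fingers slightly behind the blue pads. I'll keep lowering, slide forward and release on the rest.

Emit:
servo_tool(moves=[[[0,0,0],[0,0,0.01],42],[[0,0,0],[0,0,0.01],42],[[0,0,0],[0,0,0.008],42],[[0,0,0],[-0.003,0,0.006],42],[[0,0,0],[-0.005,0,0.003],42],[[0,0,0],[-0.005,0,0.002],42],[[0,0,0],[-0.004,0,0.001],42],[[0,0,0],[0,0,0],42]])

```text
time: 24.85
ee_pos: [0.5233, -0.2978, 0.0182]
tcp_rot: [-180.0, -0.0, -180.0]
wrist_force: [-2.8, -0.4, 0.9]
opening: 0.0355
grasp_force: 4.6
```

Run:
```python
from h import *
im,d=snap("side","side5.png"); marks(["tweezers_grip","tweezers","tweezers_tip","pin","rest"],"side")
cv2.imwrite("pics/c5.png",cv2.resize(im[90:190,340:440,::-1],None,fx=5,fy=5,interpolation=cv2.INTER_CUBIC))
```

```text
side tweezers_grip 0.81 [ 0.5447 -0.302   0.0235]
side tweezers 0.5 [ 0.5439 -0.3004  0.0189]
side tweezers_tip 0.59 [ 0.6323 -0.2809  0.0247]
side pin 0.68 [ 0.3733 -0.1637 -0.0032]
side rest 0.74 [ 0.5486 -0.2957 -0.0034]
```

View pics/c5.png

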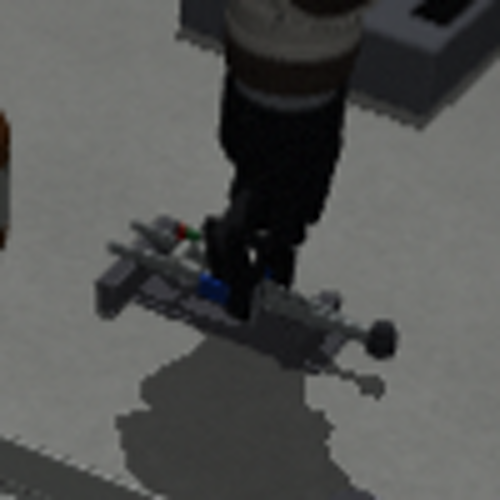

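Level on the rest again, almost exactly where it started. Regripping about 13 mm nearer the hinge, then a slow trial lift.

Emit:
servo_tool(moves=[[[0,0,0],[0,0,0],65],[[0,0,0],[0,0,0],65],[[0,0,0],[-0.008,-0.002,-0.002],65],[[0,0,0],[0,0,-0.002],65],[[0,0,0],[0,0,0],55],[[0,0,0],[0,0,0],48],[[0,0,0],[0,0,0],42],[[0,0,0],[0,0,0],42],[[0,0,0],[0,0,0],42]])

```text
time: 26.05
ee_pos: [0.5317, -0.2997, 0.0231]
tcp_rot: [-180.0, 0.1, -180.0]
wrist_force: [0.8, 1.6, 5.8]
opening: 0.036
grasp_force: 6.1
```

Emit:
servo_tool(moves=[[[0,0,0],[0,0,-0.004],42],[[0,0,0],[0,0,-0.006],42],[[0,0,0],[0,0,-0.01],42],[[0,0,0],[0,0,-0.01],42],[[0,0,0],[0,0,-0.01],42],[[0,0,0],[0,0,-0.006],42],[[0,0,0],[0,0,-0.004],42],[[0,0,0],[0,0,0],42],[[0,0,0],[0,0,0],42]])

```text
time: 26.95
ee_pos: [0.531, -0.2996, 0.0719]
tcp_rot: [180.0, -0.0, -180.0]
wrist_force: [-0.8, -0.6, -1.3]
opening: 0.0357
grasp_force: 4.9
```

Run:
```python
from h import *
im,d=snap("side","side6.png"); marks(["tweezers_grip","tweezers","tweezers_tip","pin","green_mark"],"side")
h=cv2.cvtColor(im,cv2.COLOR_RGB2HSV).astype(int)
for r in("tweezers",):
    m=cut_out(r,"side")
    P,u,v=cloud("side",d,m[0]["mask"]); P=P[(P[:,2]>.01)&(P[:,2]<.15)&(abs(P[:,1]+.295)<.05)&(abs(P[:,0]-.53)<.15)]
    print(len(P),P[P[:,0]<P[:,0].min()+.02].mean(0).round(3),P[P[:,0]>P[:,0].max()-.02].mean(0).round(3))
cv2.imwrite("pics/c6.png",cv2.resize(im[90:190,340:440,::-1],None,fx=5,fy=5,interpolation=cv2.INTER_CUBIC))
```

```text
side tweezers_grip 0.85 [ 0.5391 -0.3026  0.0729]
side tweezers 0.66 [ 0.5434 -0.3028  0.0688]
side tweezers_tip 0.79 [ 0.6302 -0.2837  0.0776]
side pin 0.55 [ 0.5811 -0.3118  0.0896]
166 [ 0.432 -0.292  0.083] [ 0.585 -0.292  0.084]
```

Emit:
servo_tool(moves=[[[0,0,0],[0,0,-0.004],42],[[0,0,0],[0,0,-0.009],42],[[0,0,0],[0,0.004,-0.013],42],[[0,0,0],[0.002,0.008,-0.015],42],[[0,0,0],[0.004,0.012,-0.015],42],[[0,0,0],[0.006,0.016,-0.013],42],[[0,0,0],[0.008,0.019,-0.011],42],[[0,0,0],[0.009,0.021,-0.008],42],[[0,0,0],[0.009,0.022,-0.006],42],[[0,0,0],[0.009,0.022,-0.004],42],[[0,0,0],[0.009,0.022,-0.002],42],[[0,0,0],[0.009,0.022,0],42]])

```text
time: 28.5
ee_pos: [0.4654, -0.1302, 0.174]
tcp_rot: [-180.0, 0.1, -180.0]
wrist_force: [0.3, 0.9, -1.2]
opening: 0.0358
grasp_force: 4.9
```

Emit:
servo_tool(moves=[[[0,0,0],[0.009,0.022,0],42],[[0,0,0],[0.009,0.022,0],42],[[0,0,0],[0.009,0.022,0],42],[[0,0,0],[0.009,0.021,0],42],[[0,0,0],[0.009,0.018,0],42],[[0,0,0],[0.008,0.015,0],42],[[0,0,0],[0.006,0.012,0],42],[[0,0,0],[0.004,0.009,0],42],[[0,0,0],[0.002,0.006,0],42],[[0,0,0],[0,0.003,0],42],[[0,0,0],[0,0,0],42]])

```text
time: 29.6
ee_pos: [0.4011, 0.0184, 0.1722]
tcp_rot: [-180.0, 0.0, -180.0]
wrist_force: [-0.3, -0.0, -0.6]
opening: 0.036
grasp_force: 4.9
```

Run:
```python
from h import *
im,d=snap("side","side7.png"); marks(["tweezers_grip","tweezers","tweezers_tip","pin","green_mark"],"side")
c="side";k=calibration(c);o=get_obs()["ee_pos"]+[.05,0,.03]
p=cv2.projectPoints(np.float64([o]),cv2.Rodrigues(np.array(k["R"]))[0],np.array(k["t"]),np.array(k["camera_matrix"]),np.array(k["dist"]))[0][0,0].astype(int); print(p)
cv2.imwrite("pics/c7.png",cv2.resize(im[p[1]-50:p[1]+50,p[0]-50:p[0]+50,::-1],None,fx=6,fy=6,interpolation=cv2.INTER_CUBIC))
```

```text
side tweezers_grip 0.98 [0.4113 0.0131 0.1738]
side tweezers 0.77 [0.4124 0.0181 0.1711]
side tweezers_tip 0.58 [0.4995 0.0337 0.1751]
side pin 0.51 [0.4513 0.0072 0.1915]
[358 165]
```

View pics/c7.png

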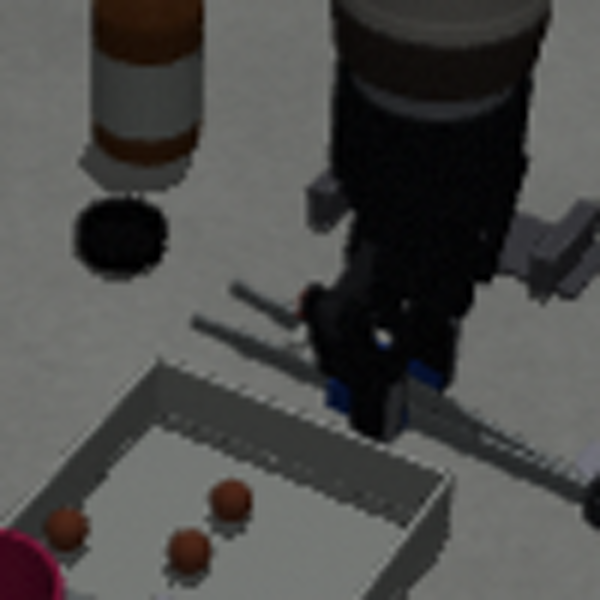

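The crop shows the tweezers level over the tray, but a finger hides the gauge. I'll turn the tweezers about 80° towards the side camera.

Emit:
servo_tool(moves=[[[0,0,-2],[0,-0.006,0],42],[[0,0,-4],[0,-0.012,0],42],[[0,0,-6],[0,-0.015,0],42],[[0,0,-8],[0,-0.015,0],42],[[0,0,-8],[0,-0.012,0],42],[[0,0,-8],[0,-0.008,0],42],[[0,0,-8],[0,-0.004,0],42],[[0,0,-8],[0,0,0],42],[[0,0,-8],[0,0,0],42],[[0,0,-8],[0,0,0],42],[[0,0,-6],[0,0,0],42],[[0,0,-4],[0,0,0],42]])

```text
time: 31.1
ee_pos: [0.4163, -0.0511, 0.1722]
tcp_rot: [180.0, -0.0, -101.8]
wrist_force: [0.7, -1.2, -0.4]
opening: 0.0364
grasp_force: 4.9
```

Emit:
servo_tool(moves=[[[0,0,-2],[0,0,0],42],[[0,0,0],[0,0,0],42],[[0,0,0],[0,0,0],42]])

```text
time: 31.4
ee_pos: [0.4163, -0.051, 0.1722]
tcp_rot: [180.0, 0.0, -100.1]
wrist_force: [-0.5, 1.3, -0.6]
opening: 0.0363
grasp_force: 4.9
```

```bash
cat > look.py <<'E'
from h import *
import sys
im,d=snap("side",sys.argv[1]); marks(["tweezers_grip","tweezers","tweezers_tip","pin","green_mark"],"side")
c="side";k=calibration(c); o=get_obs(); R=cv2.Rodrigues(np.radians([0,0,o["tcp_rot"][2]-180.]))[0]
p=cv2.projectPoints(np.float64([o["ee_pos"]+R@[.05,0,.01]]),cv2.Rodrigues(np.array(k["R"]))[0],np.array(k["t"]),np.array(k["camera_matrix"]),np.array(k["dist"]))[0][0,0].astype(int); print(p)
cv2.imwrite("pics/z"+sys.argv[1],cv2.resize(im[p[1]-35:p[1]+35,p[0]-40:p[0]+40,::-1],None,fx=8,fy=8,interpolation=cv2.INTER_CUBIC))
E
python3 look.py s8.png
```

```text
side tweezers_grip 0.88 [ 0.4224 -0.0396  0.1768]
side tweezers 0.69 [ 0.4265 -0.0378  0.1679]
side tweezers_tip 0.88 [0.4253 0.0513 0.1745]
side pin 0.7 [ 0.4401 -0.0074  0.1898]
[371 171]
```

View pics/zs8.png

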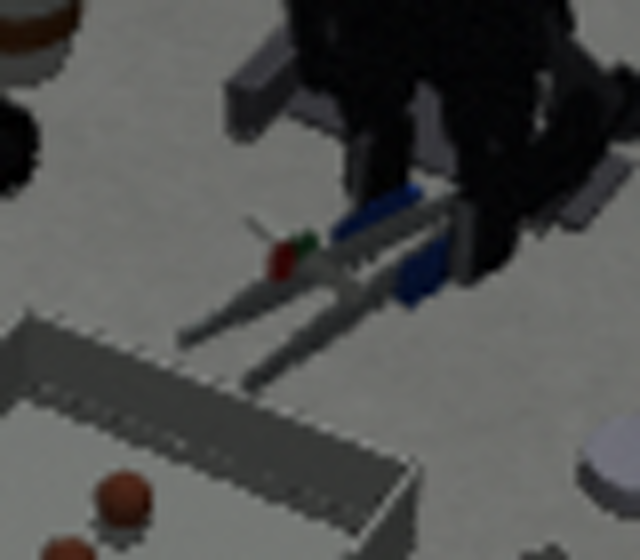

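The gauge shows: red pin (284,260) and green marker (308,242), almost in line with the leg. To remove height parallax I'll come nearer to the side camera with the tweezers pointing at it.

Emit:
servo_tool(moves=[[[0,0,0],[-0.005,0.003,-0.005],42],[[0,0,0],[-0.009,0.006,-0.01],42],[[0,0,0],[-0.013,0.009,-0.015],42],[[0,0,0],[-0.015,0.0105,-0.017],42],[[0,0,0],[-0.015,0.0105,-0.017],42],[[0,0,0],[-0.015,0.0105,-0.017],42],[[0,0,0],[-0.015,0.0105,-0.017],42],[[0,0,0],[-0.015,0.0105,-0.017],42],[[0,0,0],[-0.015,0.0105,-0.017],42],[[0,0,0],[-0.015,0.0105,-0.017],42],[[0,0,0],[-0.015,0.0105,-0.017],42],[[0,0,0],[-0.015,0.0105,-0.017],42]])

```text
time: 32.9
ee_pos: [0.3324, 0.1292, 0.3569]
tcp_rot: [-179.9, 0.0, -100.0]
wrist_force: [0.1, 0.2, -1.1]
opening: 0.0362
grasp_force: 4.9
```

Emit:
servo_tool(moves=[[[0,0,0],[-0.015,0.0105,-0.017],42],[[0,0,0],[-0.015,0.0105,-0.017],42],[[0,0,0],[-0.015,0.0105,-0.017],42],[[0,0,0],[-0.015,0.0105,-0.017],42],[[0,0,0],[-0.015,0.0105,-0.017],42],[[0,0,-2],[-0.013,0.009,-0.015],42],[[0,0,-5],[-0.009,0.006,-0.01],42],[[0,0,-8],[-0.004,0.003,-0.005],42],[[0,0,-8],[0,0,0],42],[[0,0,-8],[0,0,0],42],[[0,0,-6],[0,0,0],42],[[0,0,-3],[0,0,0],42]])

```text
time: 34.1
ee_pos: [0.2797, 0.2394, 0.4712]
tcp_rot: [-179.9, 0.0, -59.7]
wrist_force: [0.7, -0.4, -2.1]
opening: 0.036
grasp_force: 4.9
```

Emit:
servo_tool(moves=[[[0,0,0],[0,0,0],42],[[0,0,0],[0,0,0],42]])

```text
time: 34.3
ee_pos: [0.2801, 0.2394, 0.4708]
tcp_rot: [-180.0, 0.0, -60.1]
wrist_force: [0.0, -0.3, -1.5]
opening: 0.0364
grasp_force: 4.9
```

```bash
python3 look.py s9.png
```

```text
side tweezers_grip 0.92 [0.278  0.253  0.4729]
side tweezers 0.72 [0.2834 0.2551 0.4701]
side tweezers_tip 0.96 [0.2236 0.3195 0.4767]
side pin 0.69 [ 0.7271  0.2341 -0.004 ]
[376 165]
```

View pics/zs9.png

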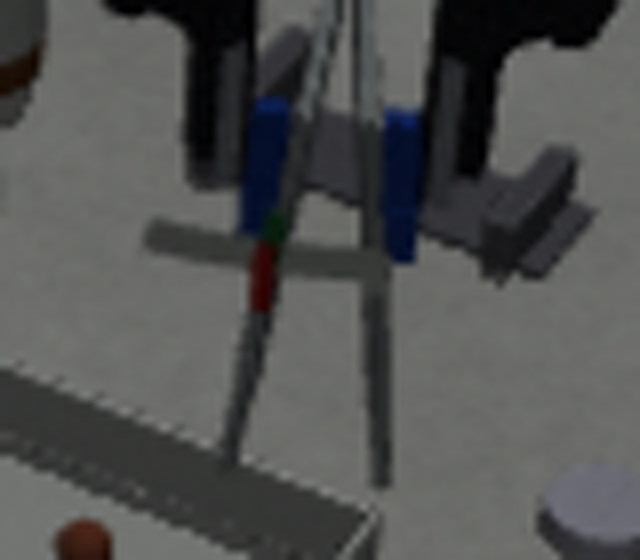

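Clear view: red pin (263,278), green marker (277,228), leg running from (297,130) to its tip at (228,460), nearly aligned. I'll turn 6° more so the leg is exactly in the viewing plane, then measure.

Emit:
servo_tool(moves=[[[0,0,-3],[0,0,0],42],[[0,0,-3],[0,0,0],42],[[0,0,0],[0,0,0],42],[[0,0,0],[0,0,0],42]])

```text
time: 35.0
ee_pos: [0.2807, 0.2394, 0.4702]
tcp_rot: [180.0, -0.0, -54.1]
wrist_force: [0.8, -0.4, -0.8]
opening: 0.0361
grasp_force: 4.9
```

```bash
cat > meas.py <<'E'
from h import *
import sys
o=get_obs(); print(o["time"],o["opening"])
c="side"; ims=[camera(c)[0].astype(np.float32) for _ in range(4)]
im=np.mean(ims,0); k=calibration(c)
R3=cv2.Rodrigues(np.radians([0,0,o["tcp_rot"][2]-180.]))[0]
pr=lambda X:cv2.projectPoints(np.float64(X),cv2.Rodrigues(np.array(k["R"]))[0],np.array(k["t"]),np.array(k["camera_matrix"]),np.array(k["dist"]))[0][:,0]
p=pr([o["ee_pos"]+R3@[.05,0,.01]])[0].astype(int)
x0,y0=p-[40,35]; w=im[y0:y0+70,x0:x0+80]
r,g,b=w[...,0],w[...,1],w[...,2]
yy,xx=np.mgrid[:70,:80]
for nm,e in(("red",r-np.maximum(g,b)*1.25),("green",g-np.maximum(r,b)*1.15)):
    e=np.clip(e,0,None); e[e<.15*e.max()]=0
    e[(yy<15)|(yy>50)|(xx<15)|(xx>60)]=0
    print(nm,(e>0).sum(),"x",(e*xx).sum()/e.sum(),"y",(e*yy).sum()/e.sum(),"rows",[(int(y),round(float((e[y]*xx[y]).sum()/e[y].sum()),2)) for y in range(70) if e[y].sum()>.3*e.sum(1).max()])
q=o["ee_pos"]+R3@[.05,0,.01]; print("vertical",pr([q,q+[0,0,.02]])-[x0,y0], "lat px/mm",np.linalg.norm(np.diff(pr([q,q+R3@[0,.01,0]]),axis=0))/10)
cv2.imwrite("pics/"+sys.argv[1],cv2.resize(w[:,:,::-1].clip(0,255).astype(np.uint8),None,fx=8,fy=8,interpolation=cv2.INTER_CUBIC))
E
python3 meas.py m1.png
```

```text
35.0 0.03610988236438796
red 22 x 32.87554802710243 y 35.10860900757274 rows [(32, 33.04), (33, 32.99), (34, 33.07), (35, 32.94), (36, 32.89), (37, 32.62), (38, 32.61), (39, 32.59)]
green 9 x 33.60801036198144 y 28.7493087600532 rows [(27, 33.59), (28, 33.71), (29, 33.57), (30, 33.55)]
vertical [[40.39262323 35.96755235]
 [41.40393253 26.20936121]] lat px/mm 0.627672133510316
```

View pics/m1.png

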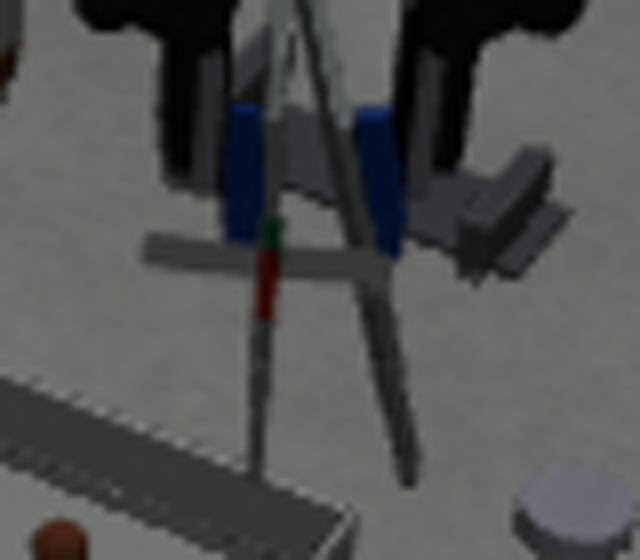

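The pin and marker are in line to within about 0.3 px (≤0.003 rad, needing slightly more squeeze). Returning over the tray.

Emit:
servo_tool(moves=[[[0,0,0],[0.007,-0.001,0.005],41.8],[[0,0,0],[0.013,-0.002,0.009],41.8],[[0,0,0],[0.02,-0.003,0.014],41.8],[[0,0,0],[0.022,-0.003,0.0155],41.8],[[0,0,0],[0.022,-0.003,0.0155],41.8],[[0,0,0],[0.022,-0.003,0.0155],41.8],[[0,0,0],[0.022,-0.003,0.0155],41.8],[[0,0,0],[0.022,-0.003,0.0155],41.8],[[0,0,0],[0.022,-0.003,0.0155],41.8],[[0,0,0],[0.022,-0.003,0.0155],41.8],[[0,0,0],[0.022,-0.003,0.0155],41.8],[[0,0,0],[0.022,-0.003,0.0155],41.8]])

```text
time: 36.4
ee_pos: [0.4479, 0.065, 0.3016]
tcp_rot: [180.0, 0.0, -54.0]
wrist_force: [0.8, 0.5, -1.4]
opening: 0.0356
grasp_force: 5.0
```

Emit:
servo_tool(moves=[[[0,0,0],[0.022,-0.003,0.0155],41.8],[[0,0,0],[0.022,-0.003,0.0155],41.8],[[0,0,0],[0.022,-0.003,0.0155],41.8],[[0,0,0],[0.022,-0.003,0.0155],41.8],[[0,0,0],[0.022,-0.003,0.0155],41.8],[[0,0,0],[0.018,-0.003,0.0125],41.8],[[0,0,0],[0.012,-0.002,0.008],41.8],[[0,0,0],[0.006,-0.001,0.004],41.8],[[0,0,0],[0.002,0,0.001],41.8],[[0,0,0],[0,0,0],41.8],[[0,0,0],[0,0,0],41.8],[[0,0,0],[0,0,0],41.8]])

```text
time: 37.6
ee_pos: [0.5514, -0.0406, 0.2005]
tcp_rot: [-180.0, -0.0, -53.9]
wrist_force: [-0.3, 0.6, -0.8]
opening: 0.0359
grasp_force: 5.0
```

```bash
python3 meas.py m2.png
python3 - <<'E'
from h import *
camera("side"); marks(["tweezers_grip","tweezers_tip","pin","pot_bar"],"side"); print(get_obs()["opening"],get_obs()["qd"].round(2))
E
python3 balls.py
```

```text
37.6 0.03593845292934563
red 26 x 32.80444170265268 y 31.49799506477483 rows [(23, 29.97), (24, 25.87), (25, 26.62), (26, 27.11), (27, 29.01), (33, 35.68), (34, 35.69), (35, 35.67), (36, 35.57), (37, 35.53)]
green 4 x 36.615433698914934 y 30.97959195589432 rows [(31, 36.43)]
vertical [[40.58793085 35.34429407]
 [40.74115615 29.29029285]] lat px/mm 0.3794060470815291
side tweezers_grip 0.52 [ 0.5489 -0.0278  0.2046]
side tweezers_tip 0.75 [ 0.5509 -0.0283  0.2037]
side pin 0.65 [0.5345 0.0093 0.2156]
side pot_bar 0.66 [0.4882 0.2651 0.1661]
0.036087261471266875 [-0.04 -0.01 -0.08 -0.01  0.02 -0.04]
side 26 [346. 198.] [ 0.512 -0.022  0.021]
side 21 [319. 203.] [0.565 0.043 0.021]
side 20 [339. 207.] [0.508 0.021 0.021]
side 20 [360. 220.] [0.43  0.027 0.022]
top 31 [336. 193.] [0.569 0.039 0.022]
top 25 [358. 212.] [ 0.515 -0.023  0.031]
top 28 [344. 213.] [0.511 0.016 0.022]
top 35 [343. 242.] [0.43  0.023 0.022]
```

View pics/m2.png

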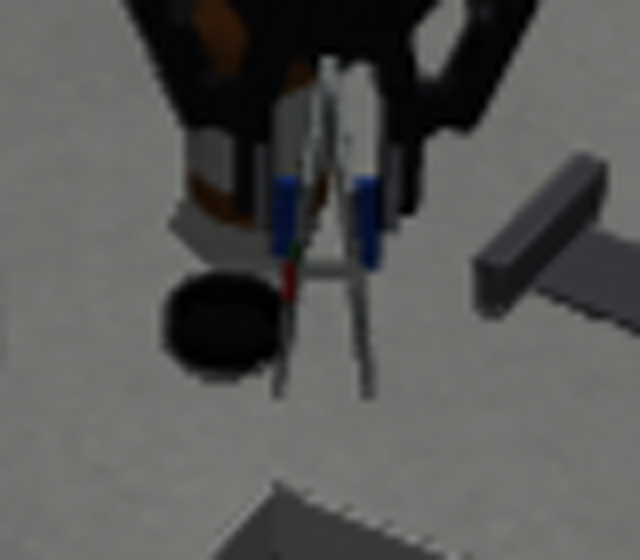

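Balls are still in the tray, the pot is upright, and the tweezers are level with tips over the tray at about (0.49, 0.04, 0.2). The pin (290,282) and marker (294,250) line up to a hair short, so one last small squeeze, then settle and hand in.

Emit:
servo_tool(moves=[[[0,0,0],[0,0,0],41.5],[[0,0,0],[0,0,0],41.5],[[0,0,0],[0,0,0],41.5],[[0,0,0],[0,0,0],41.5],[[0,0,0],[0,0,0],41.5],[[0,0,0],[0,0,0],41.5]])

```text
time: 38.75
ee_pos: [0.5514, -0.041, 0.1998]
tcp_rot: [-180.0, -0.0, -54.0]
wrist_force: [0.2, -0.0, -1.0]
opening: 0.0351
grasp_force: 5.1
```

```bash
python3 -c "
from workcell import *
o=get_obs();print(o['opening'],o['grasp_force'],o['ee_pos']);print(job_done())"
```

```text
0.035065491266209656 5.112370848655701 [ 0.55144754 -0.04099588  0.19976115]
the job is handed in; nothing more can be done
None
```

I handed the job in at about 39 s: all four balls are in the tray, the pot is back upright, and the tweezers are held steady over the tray. By my camera measurement the red pin was within about 0.005 rad of the green marker; I squeezed slightly further after that without measuring again. The first grip let the tweezers tip up, so I laid them back on the rest and regripped.

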